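# Take the rolling pin out of a half-extension kitchen drawer

## Task

Pull the drawer open as far as it will go and take out the rolling pin: its back end stays under the top of the unit, so bring it out slantwise, front handle first, between the unit's top and the drawer front, without forcing it against either. Finish while holding the pin still in the air, its whole length clearly higher than the top of the unit and touching nothing but your gripper; leave the drawer open, the spoon and the turner lying in it, and the mug and the jar where they stand.

Things in the scene. Friction and masses are not known exactly. Their poses are not given: they have to be found in the camera images.
- unit: Low drawer unit, dark red sides, wooden top; fixed; 408 wide (y), 450 deep (x), 180 high. Origin: on the worktop, mid front edge of the carcass; x points into the unit (the drawer comes out along -x), z up. The top's upper face is 180, its underside 145 above the worktop; its front edge is at x = 0 of this frame.
- drawer (a joint): How far the drawer is open, m: 0 shut, 0.20 at its stop; starts 30 to 50 % open. Runs level, 3 N friction, stays where left. Inside 346 wide, 420 long; floor 30 above the worktop, sides reach 75, two lengthwise dividers (8 thick) 65 above the worktop. They make three lanes, each 110 wide, middles at y = -118, 0, 118 mm of the unit.
- drawer_handle (a point): Middle of the bar handle on the drawer's front: a level aluminium bar, 12 thick, 200 long, along the unit's y; axis 150 above the worktop, 30 below the panel's top edge, 40 before the panel's outer face (34 clear behind it); posts 85 either side of the middle. Moves with the drawer. Axes as the unit's.
- drawer_front_top (a point): Middle of the inner top edge of the drawer's red front panel, 180 above the worktop, moving with the drawer. The panel is 18 thick and 408 wide; shut, it lies against the carcass's front. At the stop the gap between the front edge of the unit's top and this inner face is 200 long. Axes as the unit's.
- pin: Wooden rolling pin, 360 long, about 280 g: barrel 42 thick and 220 long, a turned handle 24 thick and 70 long at each end. It lies lengthwise in one of the three lanes (any), on the drawer floor, and travels with the drawer. Origin: on its axis, at the end of its front handle; x along it, to the back of the drawer. It may roll about x.
- pin_front (a point): End of the handle nearest the drawer's front, on the pin's axis (the same point as the pin's origin).
- pin_back (a point): End of the other handle, at the back of the drawer, on the pin's axis, 360 from pin_front.
- spoon: Wooden cooking spoon, 277 long, handle 14 thick, head 54 wide, lying lengthwise in another lane, head to the back. To be left in the drawer. Origin: at the handle's end nearest the drawer's front, on its underside; x along it to the head.
- turner: Slotted steel turner with a black handle, 284 long, blade 60 wide, 14 thick at the handle, lying lengthwise in the third lane, blade to the back. To be left in the drawer. Origin: at the handle's end nearest the drawer's front, on its underside; x along it to the blade.
- mug: Blue mug, 82 across, 92 high, standing on the worktop before the drawer front. To be left alone. Origin: centre of its underside.
- jar: Dark blue jar with a wooden lid, 72 across, 65 high, standing on the unit's top, towards its back. To be left alone. Origin: centre of its underside.

How it is judged (in metres and radians):
On the way, in this order (a step that is already met when the one before it is completed fails the run):
1. the drawer is open to its stop (at least 185 of 200 mm) (value of joint drawer above 0.185 m), for 0.2 s.
2. the pin slants through the gap: its front end is above the drawer front's edge while its back end is still under the unit's top (z of pin_front in the frame of unit above 0.18 m and x of pin_back in the frame of unit above 0 m and z of pin_back in the frame of unit below 0.145 m), for 0.04 s.
At the end, for the whole second after the job is handed in: The pin is held in the gripper (over 2 N), still (under 0.05 m/s), both its ends more than 200 mm above the worktop (the unit's top is at 180), touching neither the unit nor its drawer nor the jar; the drawer is at least 160 mm open and the spoon and the turner lie in it (height (world z) of each of pin_front, pin_back above 0.2 m and contact force between the fingers and pin above 2 N and contact force between pin and unit below 0.1 N and contact force between pin and jar below 0.1 N and linear speed of pin below 0.05 m/s and value of joint drawer above 0.16 m and height (world z) of each of spoon, turner below 0.07 m); the arm keeps its last pose, push and grip.
It fails at once if the pin is forced against the unit or its drawer (over 40 N) (contact force between pin and unit above 40 N).
It fails at once if the spoon or the turner is lifted out of the drawer (height (world z) of any of spoon, turner above 0.1 m).
It fails at once if the mug or the jar is shifted by more than 20 mm (distance of any of mug, jar from where it was at the start of the episode above 0.02 m).
It also fails if it takes over 58 s, if anything falls off the work surface, if the arm or the gripper's body presses on something with over 40 N, if the wrist force passes 120 N, or if a joint passes its speed limit or range.

## Robot

A 7-joint arm with a two-finger parallel gripper is mounted at the origin on the work surface. World frame = base frame: x ahead of the robot, y to its left, z up, the work surface at z = 0. Lengths are in m, angles in degrees, forces in N, time in s.
With the tool pointing down it reaches from about 0.425 to 0.825 m from the base axis. Payload 3.6 kg.
Tool frame: the origin (TCP) lies at the very end of the fingers, on their centre line; the grasp point (between the pads) lies 19 mm behind it; z points along the fingers, y is the line along which they close (so a half turn about z gives the same grasp; the last joint's range is limited). The gripper opens to 93 mm and grips with 3 to 60 N. Pads are 15 mm wide; open, the fingers measure 128 mm over their backs; the gripper's body (75 mm by 188 mm) begins 65 mm behind the grasp point.
Start: joints at [65.976, 35.231, -0.722, 81.555, 0.464, 63.22, -2.315], TCP at [0.249, -0.6, 0.219] pointing down, gripper open.
Joint ranges: [-178.69, 178.69], [-17.37, 117.87], [-77.05, 75.6], [15.02, 138.74], [-78.02, 258.01], [0.78, 113.62], [-162.83, 162.83]. Speed limits (degrees/s): [159.86, 159.86, 180, 180, 180, 180, 180].

## Interface

Orientations are given as a 3x3 rotation matrix whose columns are the frame's x, y, z axes.
In Python, from rig import bot, camera, camera_model, job gives the robot as it stands.
- The arm moves only by the tool apply_moves, never from a script. Its argument "deltas" is one flat list of numbers, 7 for each row, row after row: the opening, from 0 (shut) to 1 (fully open), then the shift along the tool's x, y, z in cm, then the turn, a rotation vector about the tool's x, y, z in rad. In form: [claw, dx, dy, dz, rx, ry, rz, claw, dx, dy, dz, rx, ry, rz, ...]. A call has 1 to 12 rows; each row shifts and turns the commanded pose from where the row before left it, along the tool's axes as they then stand; what a row does not reach is not made up. A row lasts 1/8 s, in which the tool goes at most 62.5 mm and 10.7 degrees, less where a joint would pass 70% of its speed; a pose out of reach is approached as far as the arm can. A call with a gripper value outside its range is refused whole. The fingers move at their own pace and stop on an object; "newtons" is the grip in N (left out, the last holds). Time passes only in rows, so rows that do not move let the fingers close. It gives the time, the measured TCP pose, the force, the opening and the grip force at its end, in the units of the state.
- bot.read_state(): the state, without advancing time (a new reading comes with each control period).
- camera(name): name is "side" or "top" or "wrist"; returns the picture (480x640x3 uint8, blue, green, red); there is no depth.
- camera_model(name): a dict with "vertical_fov" (degrees; the focal length in pixels is half the picture's height over the tangent of half this angle, whatever the lens; pixels are square), "cx", "cy" (the principal point, pixels), "R" (3x3) and "t" (3): a world point X has camera coordinates R X + t; the wrist camera has in their place "T_tool_cam" (4x4, takes a point from camera to tool coordinates, whose origin is the TCP and whose axes are the flange's). Camera axes: x right, y down, z forward; pixel columns grow to the right and rows downward; lengths in m; the calibration is good to about 2 mm. A picture is of the moment at which its call begins: read the wrist's pose just before it. camera_model takes no time and is no camera call.
- job.finish_job(): hands the job in; it is judged then, once.
The state is a dict: "clock": time; "joints": joint angles; "qd": joint speeds; "effort": joint torques, N m; "eef_pos": TCP position; "ee_rot": TCP orientation; "force": force on the tool from outside, world axes, zero at the start; "ft_torque": the same for the moment, N m; "gripper_width": finger opening in m; "finger_force": force on a finger pad.
Only numpy, scipy, OpenCV 4.12 (cv2) and the standard library are available. Lean on these libraries where they do the work, as an engineer would, in place of code of your own. Each camera call takes 0.05 s, during which the arm holds its last target. There are 200 camera calls.

## Working session

There is one attempt and no reset: what is moved stays moved. The work goes in short steps, Python scripts to look and compute and a tool call to move; the robot and the scene stay as the last step left them, time stands still between calls to the robot, and variables do not carry over. Pictures are saved under pics/ and viewed, at most 10 in all, crops included, and the job is handed in when it is done.

Besides the shell and the picture viewer there is one more tool, called after "Request:" by a JSON object that holds its "name" and its "arguments", one argument or row to a line. apply_moves: Moves the arm, as the interface text tells. Its arguments: {"type":"object","properties":{"deltas":{"type":"array","items":{"type":"number"}},"newtons":{"type":"number"}},"required":["deltas"]}

```bash
mkdir -p pics; ls; cat > h.py <<'E'
import numpy as np, cv2
from rig import bot, camera, camera_model, job
def ray(m,u,v):
    f=240/np.tan(np.radians(m["vertical_fov"])/2)
    d=np.array([(u-m["cx"])/f,(v-m["cy"])/f,1.])
    R=np.array(m["R"]);t=np.array(m["t"])
    return -R.T@t, R.T@d
def onz(m,u,v,z):
    c,d=ray(m,u,v); return c+d*(z-c[2])/d[2]
def proj(m,X):
    f=240/np.tan(np.radians(m["vertical_fov"])/2)
    p=np.array(m["R"])@np.array(X)+np.array(m["t"]); return f*p[0]/p[2]+m["cx"],f*p[1]/p[2]+m["cy"]
def tri(m1,p1,m2,p2):
    (a,d),(b,e)=ray(m1,*p1),ray(m2,*p2)
    s=np.linalg.lstsq(np.c_[d,-e],b-a,rcond=None)[0]
    return (a+d*s[0]+b+e*s[1])/2, np.linalg.norm(a+d*s[0]-b-e*s[1])
E
python3 - <<'E'
from h import *
for n in("side","top"):
    cv2.imwrite(f"pics/{n}0.png",camera(n)); m=camera_model(n); print(n,m)
print(bot.read_state())
E
```

```text
pics
side {'vertical_fov': 43.616749885960466, 'cx': 314.89708148002074, 'cy': 241.24517093317908, 'R': array([[ 0.97809824, -0.20790896, -0.00988414],
       [-0.19937843, -0.92221607, -0.33130916],
       [ 0.05976683,  0.32602359, -0.94347048]]), 't': array([-0.56953397,  0.10184842,  1.37381481])}
top {'vertical_fov': 44.319317567775435, 'cx': 329.9915893997637, 'cy': 245.18017098296332, 'R': array([[-0.02236346, -0.99974406,  0.00342005],
       [-0.98877439,  0.02161231, -0.14784487],
       [ 0.14773312, -0.00668798, -0.98900465]]), 't': array([-0.04975914,  0.61042549,  1.27732519])}
{'clock': 0.1, 'joints': array([65.97530391, 35.28434327, -0.72251062, 81.63082833,  0.46225645,
       63.22030898, -2.31533149]), 'qd': array([ 0.0435409 , -0.17595173,  0.08128814, -0.15598552, -0.00553403,
       -0.0375592 ,  0.10892742]), 'effort': array([ 1.51192038e-03, -4.60042119e+01,  2.10139216e-01, -1.66244262e+01,
       -6.12026313e-02,  1.69564923e-02,  1.21611633e-04]), 'eef_pos': array([ 0.24855464, -0.59983085,  0.21759743]), 'ee_rot': array([[ 9.23823444e-01,  3.82817780e-01, -8.89804469e-04],
       [ 3.82818814e-01, -9.23820971e-01,  2.13756408e-03],
       [-3.72249253e-06, -2.31536570e-03, -9.99997320e-01]]), 'force': array([-0.27452585,  0.30644198, -0.71743824]), 'ft_torque': array([ 0.05165913, -0.05356343,  0.00530893]), 'finger_force': 0.0, 'gripper_width': 0.09278565158144182}
```

View pics/side0.png

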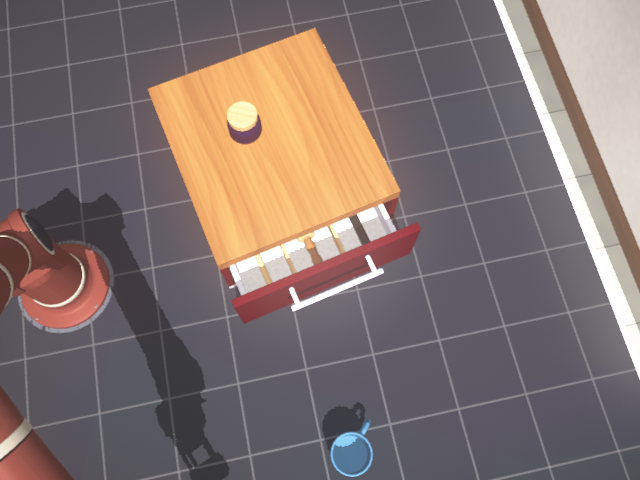

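View pics/top0.png

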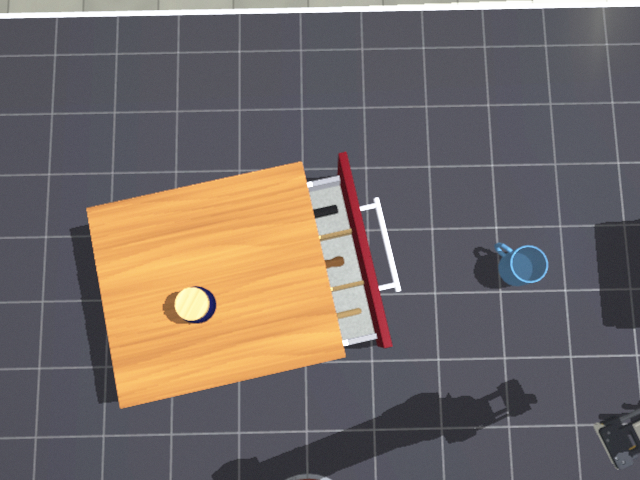

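The top view shows the unit's front edge from (303,163) to (344,357), handle bar (377,200)–(398,290), pin handle in the middle lane at (340,262), turner (325,211), spoon (348,314), mug (525,262). The side view shows the bar from (293,307) to (382,271).

```bash
cat > meas.py <<'E'
from h import *
def comps(mask,n=1):
    c,_=cv2.findContours(mask.astype(np.uint8),cv2.RETR_EXTERNAL,cv2.CHAIN_APPROX_NONE)
    return sorted(c,key=cv2.contourArea,reverse=True)[:n]
E
python3 - <<'E'
from meas import *
mt,ms=camera_model("top"),camera_model("side")
it,is_=cv2.imread("pics/top0.png"),cv2.imread("pics/side0.png")
# wooden top
ht,hs=[cv2.cvtColor(i,cv2.COLOR_BGR2HSV) for i in(it,is_)]
Q={}
for n,h,m in(("top",ht,mt),("side",hs,ms)):
    w=cv2.inRange(h,(8,90,130),(22,255,255)); w=cv2.morphologyEx(w,cv2.MORPH_OPEN,np.ones((9,9)))
    c=cv2.convexHull(comps(w)[0]); q=cv2.approxPolyDP(c,12,True)[:,0]; 
    P=np.array([onz(m,*p,.18) for p in q]); print(n,q.tolist(),P.round(3).tolist())
    r=cv2.inRange(h,(0,120,60),(5,255,255))|cv2.inRange(h,(172,120,60),(180,255,255))
    if n=="side": r[:,:150]=0
    for c in comps(r,2): print(' red',cv2.contourArea(c),cv2.boxPoints(cv2.minAreaRect(c)).round(0).tolist())
    wh=cv2.inRange(h,(0,0,215),(180,40,255)); 
    for c in comps(wh,5): print(' white',cv2.contourArea(c),cv2.boxPoints(cv2.minAreaRect(c)).round(0).tolist())
for a,b in(((377,200),(382,271)),((398,290),(293,307))):
    print("bar",tri(mt,a,ms,b),onz(mt,*a,.15),onz(ms,*b,.15))
for p in((340,262),(332,210),(355,313),(310,206),):print(onz(mt,*p,.05))
print("mug",onz(mt,529,264,.092))
E
```

```text
top [[302, 163], [344, 357], [119, 406], [87, 207]] [[0.761, -0.009, 0.18], [0.367, -0.085, 0.18], [0.284, 0.352, 0.18], [0.678, 0.429, 0.18]]
 red 2419.5 [[333.0, 154.0], [348.0, 151.0], [392.0, 346.0], [378.0, 349.0]]
 red 0.0 [[312.0, 479.0], [312.0, 479.0], [309.0, 479.0], [309.0, 479.0]]
 white 3494.5 [[-0.0, 10.0], [639.0, -2.0], [639.0, 6.0], [0.0, 18.0]]
 white 552.0 [[358.0, 201.0], [378.0, 196.0], [401.0, 290.0], [380.0, 296.0]]
 white 121.5 [[342.0, 340.0], [375.0, 333.0], [376.0, 340.0], [343.0, 346.0]]
 white 91.0 [[306.0, 182.0], [338.0, 174.0], [339.0, 179.0], [307.0, 187.0]]
 white 1.0 [[355.0, 292.0], [356.0, 291.0], [357.0, 292.0], [356.0, 293.0]]
side [[316, 30], [398, 195], [218, 267], [150, 87]] [[0.678, 0.428, 0.18], [0.757, -0.014, 0.18], [0.367, -0.089, 0.18], [0.284, 0.357, 0.18]]
 red 2565.0 [[231.0, 300.0], [417.0, 222.0], [427.0, 246.0], [241.0, 324.0]]
 red 86.5 [[220.0, 270.0], [226.0, 267.0], [234.0, 282.0], [228.0, 285.0]]
 white 7222.0 [[541.0, 9.0], [592.0, -13.0], [691.0, 225.0], [639.0, 246.0]]
 white 4524.5 [[493.0, 0.0], [509.0, -6.0], [655.0, 372.0], [639.0, 378.0]]
 white 624.5 [[283.0, 290.0], [375.0, 251.0], [384.0, 273.0], [292.0, 311.0]]
 white 559.5 [[260.0, 253.0], [280.0, 245.0], [291.0, 273.0], [271.0, 281.0]]
 white 475.5 [[309.0, 233.0], [327.0, 225.0], [339.0, 253.0], [320.0, 261.0]]
bar (array([ 0.68626763, -0.16164141,  0.16084681]), np.float64(0.003696588495436314)) [ 0.68685951 -0.16288993  0.15      ] [ 0.68991172 -0.1583348   0.15      ]
bar (array([ 0.49737052, -0.19740676,  0.16555159]), np.float64(0.0010000562039272356)) [ 0.49796609 -0.19936987  0.15      ] [ 0.4978963  -0.19361653  0.15      ]
[ 0.57013676 -0.08465429  0.05      ]
[ 0.68866603 -0.06954007  0.05      ]
[ 0.45651256 -0.11483046  0.05      ]
[ 0.6989584  -0.02006111  0.05      ]
mug [ 0.55180651 -0.49118796  0.092     ]
```

Request:
{"name": "apply_moves", "arguments": {
  "deltas": [0.3,0,0,0,0,0,0.1,0.3,0,0,0,0,0,0.1,0.3,4.2,-3.48,0,0,0,0,0.3,4.2,-3.48,0,0,0,0,0.3,4.2,-3.48,0,0,0,0,0.3,4.2,-3.48,0,0,0,0,0.3,4.2,-3.48,0,0,0,0,0.3,4.2,-3.48,0,0,0,0,0.3,4.2,-3.48,0,0,0,0,0.3,4.2,-3.48,0,0,0,0,0.3,4.2,-3.48,0,0,0,0,0.3,4.2,-3.48,0,0,0,0]
}}

```text
clock: 1.6
eef_pos: [0.595, -0.177, 0.2182]
ee_rot: [[0.981, 0.192, -0.001], [0.192, -0.981, 0.0], [-0.001, -0.0, -1.0]]
force: [-0.0, 0.1, -0.1]
gripper_width: 0.0278
finger_force: 0.0
```

Request:
{"name": "apply_moves", "arguments": {
  "deltas": [0.3,0,0,0,0,0,0,0.3,0,0,0,0,0,0]
}}

```text
clock: 1.85
eef_pos: [0.5936, -0.179, 0.218]
ee_rot: [[0.982, 0.191, -0.002], [0.191, -0.982, -0.001], [-0.002, 0.0, -1.0]]
force: [0.3, -0.1, 0.2]
gripper_width: 0.0277
finger_force: 0.0
```

```bash
python3 - <<'E'
from h import *
s=bot.read_state(); print(s["eef_pos"],s["ee_rot"],s["gripper_width"])
cv2.imwrite("pics/w1.png",camera("wrist")); m=camera_model("wrist"); print(m)
T=np.eye(4);T[:3,:3]=s["ee_rot"];T[:3,3]=s["eef_pos"]
C=np.linalg.inv(T@np.array(m["T_tool_cam"])); m["R"]=C[:3,:3];m["t"]=C[:3,3]
for X in((.687,-.162,.15),(.593,-.179,.15),(.499,-.198,.15)): print(proj(m,X))
E
```

```text
[ 0.59362025 -0.17897279  0.21803504] [[ 9.81504264e-01  1.91431292e-01 -1.85465890e-03]
 [ 1.91430365e-01 -9.81505971e-01 -6.66532583e-04]
 [-1.94795398e-03  2.99166541e-04 -9.99998058e-01]] 0.027741213352602104
{'vertical_fov': 65.29192193020418, 'cx': 318.99986334632956, 'cy': 244.05896617242936, 'T_tool_cam': array([[ 4.29201666e-04, -9.65361403e-01, -2.60916037e-01,
         7.19359340e-02],
       [ 9.99999785e-01,  5.43752305e-04, -3.66845654e-04,
         5.55727581e-04],
       [ 4.96012332e-04, -2.60915823e-01,  9.65361428e-01,
        -1.66287189e-01],
       [ 0.00000000e+00,  0.00000000e+00,  0.00000000e+00,
         1.00000000e+00]])}
(np.float64(320.3057017478389), np.float64(102.06634450249015))
(np.float64(318.10885941342076), np.float64(257.46300607454725))
(np.float64(319.0414989672321), np.float64(384.4488353201666))
```

View pics/w1.png

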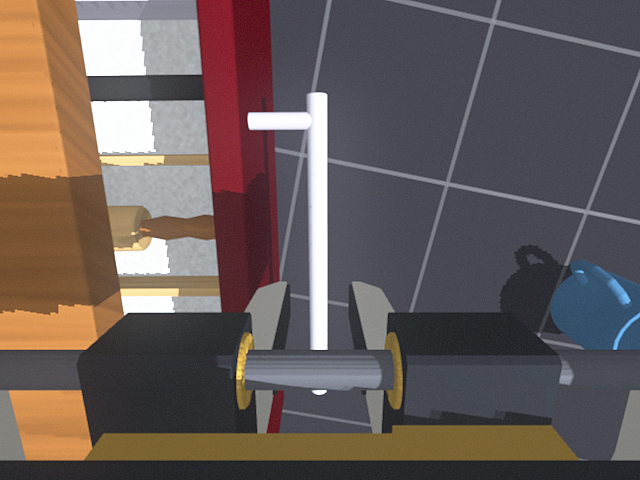

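The wrist view shows the bar at column 318, rows 93–392, centred between the fingers (predicted 318). The pin's barrel end and front handle are at about (140,228).

Request:
{"name": "apply_moves", "arguments": {
  "deltas": [0.3,0,0,2,0,0,0,0.3,0,0,2,0,0,0,0.3,0,0,2,0,0,0,0.3,0,0,2,0,0,0,0.3,0,0,0.7,0,0,0,0.3,0,0,0,0,0,0,0,0,0,0,0,0,0,0,0,0,0,0,0,0,0,0,0,0,0,0,0,0,0,0,0,0,0,0],
  "newtons": 30
}}

```text
clock: 3.15
eef_pos: [0.5947, -0.178, 0.1325]
ee_rot: [[0.981, 0.192, 0.001], [0.192, -0.981, 0.0], [0.001, -0.0, -1.0]]
force: [-1.3, 2.2, 5.1]
gripper_width: 0.0109
finger_force: 30.0
```

Request:
{"name": "apply_moves", "arguments": {
  "deltas": [0,0,0.5,0,0,0,0,0,0,1,0,0,0,0,0,0,1.5,0,0,0,0,0,0,1.5,0,0,0,0,0,0,1.5,0,0,0,0,0,0,1.5,0,0,0,0,0,0,1.5,0,0,0,0,0,0,1.5,0,0,0,0,0,0,1,0,0,0,0,0,0,0.5,0,0,0,0,0,0,0,0,0,0,0]
}}

```text
clock: 4.53
eef_pos: [0.6188, -0.2968, 0.1326]
ee_rot: [[0.981, 0.192, 0.004], [0.192, -0.981, -0.001], [0.003, 0.002, -1.0]]
force: [2.0, 1.1, 5.8]
gripper_width: 0.0109
finger_force: 30.0
```

Request:
{"name": "apply_moves", "arguments": {
  "deltas": [0,0,0.4,0,0,0,0,0,0,0.4,0,0,0,0,0,0,0,0,0,0,0]
}}

```text
clock: 4.9
eef_pos: [0.6191, -0.2989, 0.1325]
ee_rot: [[0.981, 0.194, -0.001], [0.194, -0.981, 0.008], [0.0, -0.008, -1.0]]
force: [-2.2, 8.3, 9.3]
gripper_width: 0.0113
finger_force: 30.0
```

Request:
{"name": "apply_moves", "arguments": {
  "deltas": [0,0,0.4,0,0,0,0,0,0,0,0,0,0,0]
}}

```text
clock: 5.15
eef_pos: [0.6191, -0.2989, 0.1325]
ee_rot: [[0.981, 0.196, -0.005], [0.196, -0.98, 0.014], [-0.002, -0.015, -1.0]]
force: [-5.0, 11.9, 12.6]
gripper_width: 0.0108
finger_force: 30.0
```

Request:
{"name": "apply_moves", "arguments": {
  "deltas": [0,0,-0.9,0,0,0,0,0.3,0,0,0,0,0,0,0.3,0,0,0,0,0,0,0.3,0,0,-3,0,0,0,0.3,0,0,-4,0,0,0,0.3,0,0,-4,0,0,0,0.3,0,-3,-4,0,0,0,0.3,-2,-4,-3,0,0,0,0.3,-3,-4,0,0,0,0,0.3,-4,-2,0,0,0,0,0.3,0,0,0,0,0,0,0.3,0,0,0,0,0,0]
}}

```text
clock: 6.65
eef_pos: [0.5051, -0.1897, 0.3116]
ee_rot: [[0.982, 0.19, 0.0], [0.19, -0.982, -0.0], [0.0, 0.0, -1.0]]
force: [-0.1, 0.1, -0.2]
gripper_width: 0.0278
finger_force: 0.0
```

```bash
cat >> h.py <<'E'
def wrist():
    s=bot.read_state(); im=camera("wrist"); m=camera_model("wrist")
    T=np.eye(4);T[:3,:3]=s["ee_rot"];T[:3,3]=s["eef_pos"]
    C=np.linalg.inv(T@np.array(m["T_tool_cam"])); m["R"]=C[:3,:3];m["t"]=C[:3,3]
    return im,m,s
E
python3 - <<'E'
from h import *
import pickle
im,m,s=wrist(); print(s["eef_pos"],s["joints"])
t=camera("top"); sd=camera("side")
for n,i in(("w2",im),("t2",t),("s2",sd)): cv2.imwrite(f"pics/{n}.png",i)
pickle.dump(m,open("w2.pkl","wb"))
cv2.imwrite("pics/c2.png",np.hstack([cv2.resize(im,(400,300)),cv2.resize(sd[100:400,100:500],(400,300))]))
cv2.imwrite("pics/ct2.png",np.vstack([np.hstack([cv2.resize(im,(400,300)),sd[150:450,150:550]]),np.hstack([t[120:420,200:600],np.zeros((300,400,3),np.uint8)])]))
E
```

```text
[ 0.50510337 -0.18966932  0.31156886] [ 18.53825993  20.66441336  -0.4157109   91.46683079   0.17538292
  67.83940226 -60.93650839]
```

View pics/ct2.png

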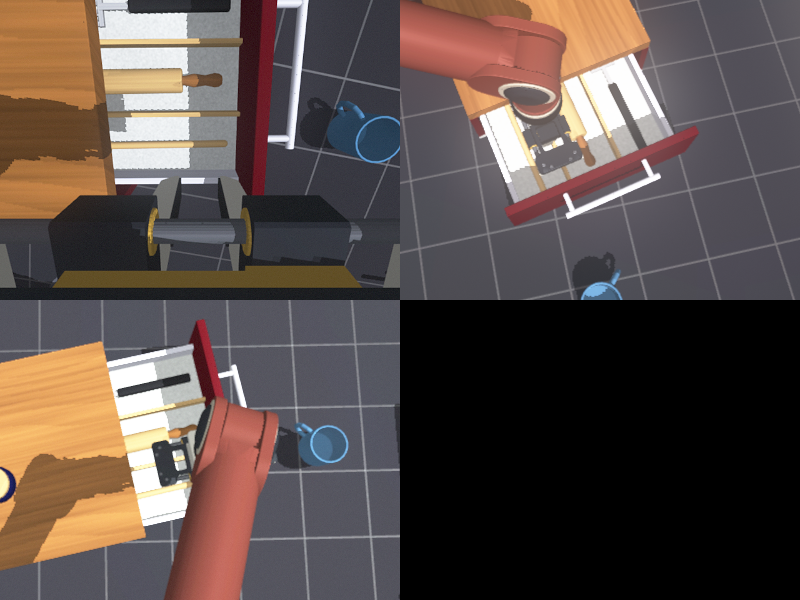

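Combined view: in the wrist picture the pin's barrel ends at about (293,128) and its handle's tip is at (355,128). In the side picture the tip is near (340,310). The drawer is wide open, spoon and turner lie in the outer lanes.

```bash
python3 - <<'E'
from meas import *
import pickle
mw=pickle.load(open("w2.pkl","rb")); ms=camera_model("side"); mt=camera_model("top")
u0=np.array([.563,-.049]);ux=np.array([-.189,.982]);uy=np.array([-.982,-.189])
U=lambda P:(round(float((P[:2]-u0)@ux),4),round(float((P[:2]-u0)@uy),4),round(float(P[2]),4))
def brown(n,lo,hi,box):
    i=cv2.imread(f"pics/{n}.png");h=cv2.cvtColor(i,cv2.COLOR_BGR2HSV);k=cv2.inRange(h,lo,hi);M=np.zeros_like(k);a,b,c,d=box;M[b:d,a:c]=k[b:d,a:c]
    c=comps(M)[0];print(n,cv2.contourArea(c),cv2.boundingRect(c));return c[:,0]
w=brown("w2",(4,110,40),(14,255,190),(270,90,380,160))
s=brown("s2",(4,110,40),(14,255,190),(300,270,360,330))
f=240/np.tan(np.radians(mw["vertical_fov"])/2)
wt=w[w[:,0]>=w[:,0].max()-1].mean(0); wb=w[w[:,0]<=w[:,0].min()+1].mean(0)
d=np.array([25,52]);q=s@d; 
st=s[s[:,1]>=s[:,1].max()-1].mean(0)
print(wt,wb,st); P,e=tri(mw,wt,ms,st); print("tip",U(P),e,U(onz(mw,*wt,.051)),U(onz(ms,*st,.051)))
print("handle base wrist",U(onz(mw,*wb,.051)))
b=brown("w2",(12,40,120),(28,200,255),(165,95,300,165)); print(b.min(0),b.max(0))
for u in(190,230,270):
    v=b[b[:,0]==u][:,1]; 
    if len(v): print("barrel",u,v.min(),v.max(),U(onz(mw,u,(v.min()+v.max())/2,.051)),U(onz(mw,u,v.min(),.051)),U(onz(mw,u,v.max(),.051)))
# panel inner top edge & unit edge, wrist
for p in((395,60),(400,0),(175,290),(165,220),(155,60),(172,250)): print(p,U(onz(mw,*p,.18)))
E
```

```text
w2 978.5 (291, 118, 64, 21)
s2 0.0 (335, 293, 2, 4)
[353.85714286 127.5       ] [291.85714286 128.5       ] [335.66666667 295.33333333]
tip (-0.1518, 0.0046, 0.1933) 0.00807896210323278 (-0.1655, -0.0047, 0.051) (-0.119, -0.0089, 0.051)
handle base wrist (-0.098, -0.0036, 0.051)
w2 5017.0 (165, 109, 135, 55)
[165 109] [299 163]
barrel 190 111 150 (0.0132, -0.0013, 0.051) (0.0114, -0.0214, 0.051) (0.015, 0.0194, 0.051)
barrel 230 110 149 (-0.0305, -0.0024, 0.051) (-0.0317, -0.0225, 0.051) (-0.0293, 0.0182, 0.051)
barrel 270 109 148 (-0.0741, -0.0035, 0.051) (-0.0748, -0.0236, 0.051) (-0.0735, 0.0171, 0.051)
(395, 60) (-0.1827, -0.0468, 0.18)
(400, 0) (-0.1841, -0.0852, 0.18)
(175, 290) (-0.0051, 0.1327, 0.18)
(165, 220) (-0.003, 0.072, 0.18)
(155, 60) (-0.0082, -0.0464, 0.18)
(172, 250) (-0.0061, 0.0973, 0.18)
```

Request:
{"name": "apply_moves", "arguments": {
  "deltas": [0.62,0,0,0,0,0,-0.16,0.62,0,0,0,0,0,-0.16,0.62,0,0,0,0,0,-0.16,0.62,0,0,0,0,0,-0.16,0.62,0,0,0,0,0,-0.16,0.62,0,0,0,0,0,-0.16,0.62,0,0,0,0,0,-0.16,0.62,0,0,0,0,0,-0.16,0.62,0,0,0,0,0,-0.16,0.62,0,0,0,0,0,-0.153,0.62,0,4.2,0,0,0,0,0.62,0,4.2,0,0,0,0]
}}

```text
clock: 8.3
eef_pos: [0.5883, -0.1719, 0.3114]
ee_rot: [[-0.211, 0.977, 0.0], [0.977, 0.211, -0.0], [-0.0, 0.0, -1.0]]
force: [0.9, -1.1, 0.2]
gripper_width: 0.0578
finger_force: 0.0
```

Request:
{"name": "apply_moves", "arguments": {
  "deltas": [0.62,0,0,0,0,0.13,0,0.62,0,0,0,0,0.13,0,0.62,0,0,0,0,0.124,0,0.62,0,0,0,0,0,0,0.62,0,0,0,0,0,0]
}}

```text
clock: 8.93
eef_pos: [0.5872, -0.1699, 0.3117]
ee_rot: [[-0.199, 0.977, -0.08], [0.906, 0.215, 0.366], [0.375, 0.001, -0.927]]
force: [-0.5, -0.1, 0.2]
gripper_width: 0.0574
finger_force: 0.0
```

```bash
python3 - <<'E'
from meas import *
import pickle
im,m,s=wrist(); print(s["eef_pos"],s["ee_rot"].round(4),s["joints"].round(1))
pickle.dump((m,s),open("w3.pkl","wb")); cv2.imwrite("pics/w3.png",im)
E
```

```text
[ 0.58719608 -0.16994104  0.31165673] [[-1.993e-01  9.767e-01 -7.970e-02]
 [ 9.056e-01  2.146e-01  3.659e-01]
 [ 3.745e-01  7.000e-04 -9.272e-01]] [ 36.   36.9 -25.2  69.6  -4.8  86.2  27.1]
```

View pics/w3.png

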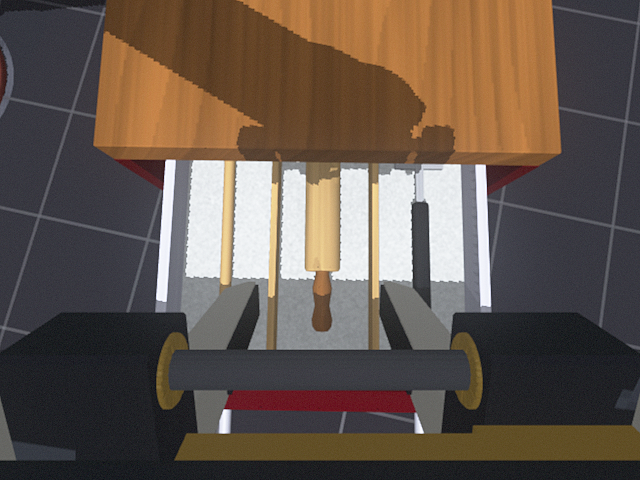

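The view shows the pin between the open fingers: barrel edges at columns 306 and 340, barrel end at (322,271), handle tip at (322,331).

```bash
python3 - <<'E'
from meas import *
import pickle
mw=pickle.load(open("w2.pkl","rb")); m,s=pickle.load(open("w3.pkl","rb"))
u0=np.array([.563,-.049]);ux=np.array([-.189,.982]);uy=np.array([-.982,-.189])
U=lambda P:np.r_[(P[:2]-u0)@ux,(P[:2]-u0)@uy,P[2]].round(4)
h=cv2.cvtColor(cv2.imread("pics/w3.png"),cv2.COLOR_BGR2HSV)
k=cv2.inRange(h,(2,110,40),(14,255,200)); k[:265]=0;k[345:]=0;k[:,:290]=0;k[:,360:]=0
c=comps(k)[0][:,0]; print(c.min(0),c.max(0))
tip=(c[c[:,1]>=c[:,1].max()-2].mean(0)); 
print("tip",tip,U(tri(mw,(354.5,127.5),m,tip)[0]),tri(mw,(354.5,127.5),m,tip)[1])
P,e=tri(mw,(292,128.5),m,(322,271));print("barrel end",U(P),e)
g=np.r_[.0,.0,0]; 
for v in(190,220,250):
    r=h[v]; x=[u for u in range(285,360) if 12<=r[u][0]<=28 and r[u][1]>60]; print(v,min(x),max(x),U(onz(m,(min(x)+max(x)+1)/2,v,.051)))
# unit front edge, panel
for a in((94,146),(562,152)): print("edge",U(onz(m,*a,.18)),onz(m,*a,.18))
# grasp target
def target(x,y,z): 
    G=np.r_[u0+x*ux+y*uy,z]; T=G+.019*s["ee_rot"][:,2]; d=s["ee_rot"].T@(T-s["eef_pos"])*100; return d
print(target(-.04,-.0025,.057))
E
```

```text
[312 271] [330 330]
tip [321.06666667 329.46666667] [-0.1656 -0.0045  0.0507] 0.001304697565850339
barrel end [-0.0972 -0.0038  0.0403] 0.0005282531340491361
190 306 339 [ 0.0004 -0.0023  0.051 ]
220 306 339 [-0.0365 -0.0032  0.051 ]
250 305 339 [-0.0726 -0.0035  0.051 ]
edge [-0.0007  0.1981  0.18  ] [ 0.36858981 -0.08710221  0.18      ]
edge [ 0.0048 -0.2081  0.18  ] [ 0.76647316 -0.00497853  0.18      ]
[-1.81665651  0.35951908 28.63090374]
```

Request:
{"name": "apply_moves", "arguments": {
  "deltas": [0.62,-1.8,0.4,3.6,0,0,0,0.62,0,0,4,0,0,0,0.62,0,0,4,0,0,0,0.62,0,0,4,0,0,0,0.62,0,0,4,0,0,0,0.62,0,0,4,0,0,0,0.62,0,0,2,0,0,0,0.62,0,0,0,0,0,0,0.62,0,0,0,0,0,0]
}}

```text
clock: 10.1
eef_pos: [0.575, -0.0924, 0.0691]
ee_rot: [[-0.2, 0.977, -0.077], [0.906, 0.214, 0.365], [0.373, 0.003, -0.928]]
force: [0.7, -0.3, 0.3]
gripper_width: 0.0578
finger_force: 0.0
```

Request:
{"name": "apply_moves", "arguments": {
  "deltas": [0.62,0,0,1.5,0,0,0,0.62,0,0,1.5,0,0,0,0.62,0,0,0,0,0,0,0.62,0,0,0,0,0,0]
}}

```text
clock: 10.6
eef_pos: [0.5714, -0.0817, 0.0396]
ee_rot: [[-0.198, 0.977, -0.08], [0.906, 0.213, 0.366], [0.375, -0.0, -0.927]]
force: [0.1, 0.2, -0.2]
gripper_width: 0.0577
finger_force: 0.0
```

```bash
python3 - <<'E'
from h import *
im,m,s=wrist(); sd=camera("side"); print(s["eef_pos"],s["force"])
cv2.imwrite("pics/c4.png",np.hstack([cv2.resize(im,(400,300)),sd[100:400,150:550]]))
E
```

```text
[ 0.57140454 -0.08166504  0.03961335] [ 0.05808425  0.17093733 -0.2066305 ]
```

View pics/c4.png

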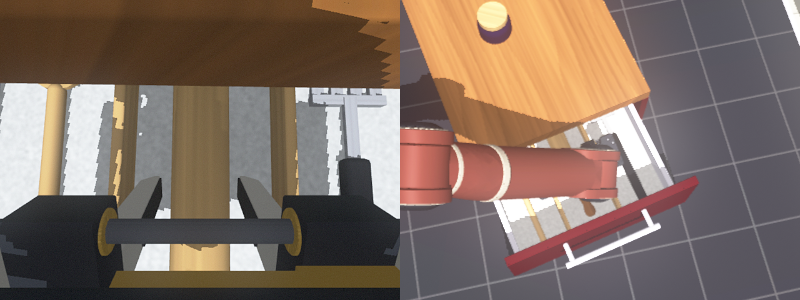

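The barrel is centred between the fingers (columns 172–229 of 400), with the fingers clear of the dividers. Now close.

Request:
{"name": "apply_moves", "arguments": {
  "deltas": [0,0,0,0,0,0,0,0,0,0,0,0,0,0,0,0,0,0,0,0,0,0,0,0,0,0,0,0,0,0,0,0,0,0,0],
  "newtons": 55
}}

```text
clock: 11.32
eef_pos: [0.5717, -0.0818, 0.04]
ee_rot: [[-0.198, 0.977, -0.079], [0.906, 0.213, 0.366], [0.374, 0.001, -0.927]]
force: [0.5, -0.6, 0.3]
gripper_width: 0.0408
finger_force: 55.0
```

```bash
cat > plan.py <<'E'
from h import *
s=bot.read_state(); print(s["eef_pos"],s["gripper_width"],s["finger_force"],s["force"].round(1))
# plane coords (a along pin horizontally, z); pin now: back (.194,.051), phi 0; TCP
u0=np.array([.563,-.049]);d=np.array([-.2,.98])
tcp=np.array([(s["eef_pos"][:2]-u0)@d,s["eef_pos"][2]]); print(tcp)
r=tcp-np.array([.194,.051])           # TCP relative to the back end at phi=0
L0=np.arcsin(s["ee_rot"][2,0])         # lean
K=[(0,.194,.051),(3,.193,.053),(8,.186,.054),(13,.179,.053),(17,.172,.052),(20,.165,.051),(22,.156,.051),(25,.139,.051),(27.5,.122,.051),(30,.104,.051)]
f=np.array([1,2,2,2,1.5,1.5,1.5,1,1])
def pose(k):
    p=np.radians(k[0]); # front up: direction back->front (-cos,sin)
    R=np.array([[np.cos(p),np.sin(p)],[-np.sin(p),np.cos(p)]])
    return np.array(k[1:])+R@r, L0-p
for A,B in zip(K,K[1:]):
    (a,la),(b,lb)=pose(A),pose(B)
    x=np.array([np.cos(la),np.sin(la)]); z=np.array([np.sin(la),-np.cos(la)])
    F=np.array(B[1:])+.36*np.array([-np.cos(np.radians(B[0])),np.sin(np.radians(B[0]))])
    t=np.tan(np.radians(B[0])); top=(.145-(B[2]+B[1]*t))*np.cos(np.radians(B[0]))-.021
    print(B,"dx %.2f dz %.2f ry %.3f"%((b-a)@x*100,(b-a)@z*100,lb-la),"front",F.round(3),"topclr %.3f"%top)
E
python3 plan.py
```

```text
[ 0.57170837 -0.08177686  0.03995272] 0.040832395896798705 54.98829424381256 [ 0.5 -0.6  0.3]
[-0.03386299  0.03995272]
(3, 0.193, 0.053) dx 0.40 dz -1.34 ry -0.052 front [-0.167  0.072] topclr 0.061
(8, 0.186, 0.054) dx 0.11 dz -2.17 ry -0.087 front [-0.17   0.104] topclr 0.043
(13, 0.179, 0.053) dx 0.03 dz -1.92 ry -0.087 front [-0.172  0.134] topclr 0.028
(17, 0.172, 0.052) dx -0.13 dz -1.50 ry -0.070 front [-0.172  0.157] topclr 0.018
(20, 0.165, 0.051) dx -0.28 dz -1.08 ry -0.052 front [-0.173  0.174] topclr 0.011
(22, 0.156, 0.051) dx -0.62 dz -0.78 ry -0.035 front [-0.178  0.186] topclr 0.008
(25, 0.139, 0.051) dx -1.28 dz -1.12 ry -0.052 front [-0.187  0.203] topclr 0.005
(27.5, 0.122, 0.051) dx -1.35 dz -0.84 ry -0.044 front [-0.197  0.217] topclr 0.006
(30, 0.104, 0.051) dx -1.44 dz -0.76 ry -0.044 front [-0.208  0.231] topclr 0.008
```

Request:
{"name": "apply_moves", "arguments": {
  "deltas": [0,0.2,0,-0.67,0,-0.026,0,0,0.2,0,-0.67,0,-0.026,0,0,0.05,0,-1.08,0,-0.044,0,0,0.05,0,-1.08,0,-0.044,0,0,0,0,-0.96,0,-0.044,0,0,0,0,-0.96,0,-0.044,0,0,-0.1,0,-1.5,0,-0.07,0,0,0,0,0,0,0,0,0,0,0,0,0,0,0]
}}

```text
clock: 12.45
eef_pos: [0.574, -0.0958, 0.1076]
ee_rot: [[-0.212, 0.977, -0.019], [0.973, 0.213, 0.084], [0.086, -0.001, -0.996]]
force: [0.0, -1.2, -2.6]
gripper_width: 0.0408
finger_force: 55.0
```

```bash
python3 - <<'E'
from h import *
im,m,s=wrist(); sd=camera("side"); print(s["eef_pos"],np.degrees(np.arcsin(s["ee_rot"][2,0])),s["force"],s["ft_torque"])
cv2.imwrite("pics/c5.png",np.hstack([cv2.resize(im,(400,300)),sd[100:400,150:550]]))
E
```

```text
[ 0.57397767 -0.09579476  0.10761029] 4.939988166578741 [ 0.01719803 -1.22275968 -2.61757821] [-0.33153559 -0.14734693 -0.01448388]
```

View pics/c5.png

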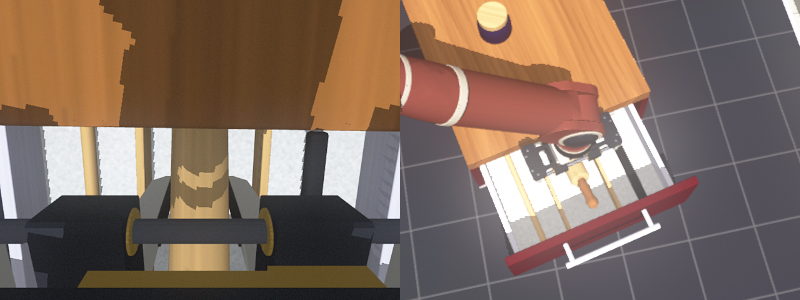

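The wrist view shows the barrel unmoved in the fingers (columns 172–228). The side view shows the tilted front handle with its tip near (344,306), and the wrist force equals just the pin's weight.

```bash
python3 - <<'E'
from h import *
s=bot.read_state();u0=np.array([.563,-.049]);d=np.array([-.2125,.977]);m=camera_model("side")
t=np.array([(s["eef_pos"][:2]-u0)@d,s["eef_pos"][2]]);print(t)
r0=np.array([-.166,.051])-np.array([-.0339,.04]); 
for p in(13,15,17,19):
    q=np.radians(p);R=np.array([[np.cos(q),np.sin(q)],[-np.sin(q),np.cos(q)]]);F=t+R@r0
    print(p,F,proj(m,np.r_[u0+F[0]*d,F[1]]))
E
```

```text
[-0.04866867  0.10712294]
13 [-0.1749085   0.14755704] (np.float64(345.79110763420715), np.float64(309.331779716965))
15 [-0.17342046  0.15193812] (np.float64(345.55754683611315), np.float64(308.1716461460295))
17 [-0.17178044  0.15626459] (np.float64(345.2888700211458), np.float64(306.9423531298443))
19 [-0.16999043  0.1605312 ] (np.float64(344.98515659525253), np.float64(305.6450909689721))
```

Request:
{"name": "apply_moves", "arguments": {
  "deltas": [0,-0.3,0,-1.1,0,-0.052,0,0,-1.2,0,-0.8,0,-0.035,0,0,-0.8,0,-0.56,0,-0.026,0,0,-0.8,0,-0.56,0,-0.026,0,0,-0.8,0,-0.42,0,-0.022,0,0,-0.8,0,-0.42,0,-0.022,0,0,-0.7,0,-0.38,0,-0.022,0,0,-0.7,0,-0.38,0,-0.022,0,0,0,0,0,0,0,0,0,0,0,0,0,0,0]
}}

```text
clock: 13.8
eef_pos: [0.5872, -0.1545, 0.156]
ee_rot: [[-0.212, 0.977, 0.03], [0.967, 0.214, -0.137], [-0.14, -0.0, -0.99]]
force: [-0.8, -0.0, -1.1]
gripper_width: 0.0409
finger_force: 55.0
```

```bash
python3 - <<'E'
from h import *
s=bot.read_state();u0=np.array([.563,-.049]);d=np.array([-.2125,.977]);m=camera_model("side")
t=np.array([(s["eef_pos"][:2]-u0)@d,s["eef_pos"][2]]);print(t,s["ee_rot"][2,0],s["ft_torque"])
r0=np.array([-.166,.051])-np.array([-.0339,.04]);b0=r0+np.array([.36,0])
q=.3842-np.arcsin(s["ee_rot"][2,0]);R=np.array([[np.cos(q),np.sin(q)],[-np.sin(q),np.cos(q)]]);F=t+R@r0;B=t+R@b0
print(np.degrees(q),F,B,proj(m,np.r_[u0+F[0]*d,F[1]]))
im,mm,s=wrist(); sd=camera("side")
cv2.imwrite("pics/c6.png",np.hstack([cv2.resize(im,(400,300)),sd[100:400,150:550]]))
E
```

```text
[-0.10825883  0.15600604] -0.1401299769451922 [ 0.15083908 -0.1029923  -0.00073264]
30.06840600899335 [-0.21707048  0.23171228] [0.09448354 0.05134019] (np.float64(357.30967179611633), np.float64(319.52109451178575))
```

View pics/c6.png

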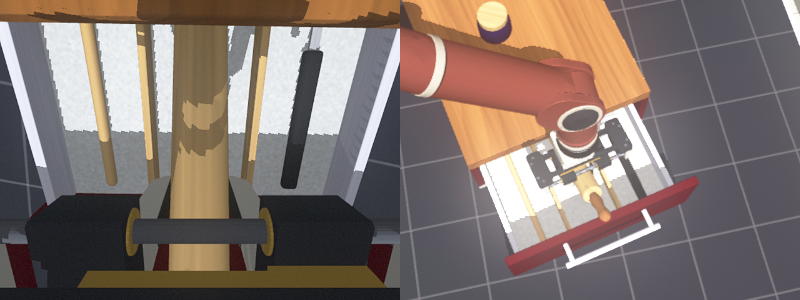

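Tip seen at about (358,316) against (357,319) predicted: the pin is slanting through the gap as planned. Now slide it out along its axis, then lift.

Request:
{"name": "apply_moves", "arguments": {
  "deltas": [0,-0.9,0,-0.45,0,0,0,0,-1.8,0,-0.75,0,0,0,0,-1.86,0,-0.75,0,0,0,0,-1.86,0,-0.75,0,0,0,0,-1.86,0,-0.75,0,0,0,0,-1.86,0,-0.75,0,0,0,0,-1.86,0,-0.75,0,0,0,0,-1.86,0,-0.75,0,0,0,0,-0.9,0,-0.4,0,0,0,0,0,0,0,0,0,0]
}}

```text
clock: 15.15
eef_pos: [0.6165, -0.2904, 0.2376]
ee_rot: [[-0.209, 0.977, 0.03], [0.968, 0.212, -0.138], [-0.141, 0.001, -0.99]]
force: [-0.5, -0.2, -2.2]
gripper_width: 0.0409
finger_force: 55.0
```

Request:
{"name": "apply_moves", "arguments": {
  "deltas": [0,-0.2,0,-1.5,0,0,0,0,-0.4,0,-3,0,0,0,0,-0.4,0,-3,0,0,0,0,-0.4,0,-3,0,0,0,0,-0.4,0,-3,0,0,0,0,-0.3,0,-2,0,0,0,0,-0.1,0,-1,0,0,0,0,0,0,0,0,0,0,0,0,0,0,0,0,0,0,0,0,0,0,0,0]
}}

```text
clock: 16.4
eef_pos: [0.616, -0.2877, 0.4025]
ee_rot: [[-0.212, 0.977, 0.028], [0.967, 0.213, -0.136], [-0.139, -0.002, -0.99]]
force: [0.7, 0.1, -1.5]
gripper_width: 0.0409
finger_force: 55.0
```

```bash
python3 - <<'E'
from h import *
s=bot.read_state();print(s["eef_pos"],s["force"],s["finger_force"],np.abs(s["qd"]).max())
sd=camera("side");t=camera("top")
cv2.imwrite("pics/c7.png",np.hstack([sd[100:480,150:550],t[100:480,200:600]]))
E
```

```text
[ 0.61602452 -0.2877179   0.40251012] [ 0.6519785   0.07509857 -1.48536792] 54.98623430728912 0.45720461386916167
```

View pics/c7.png

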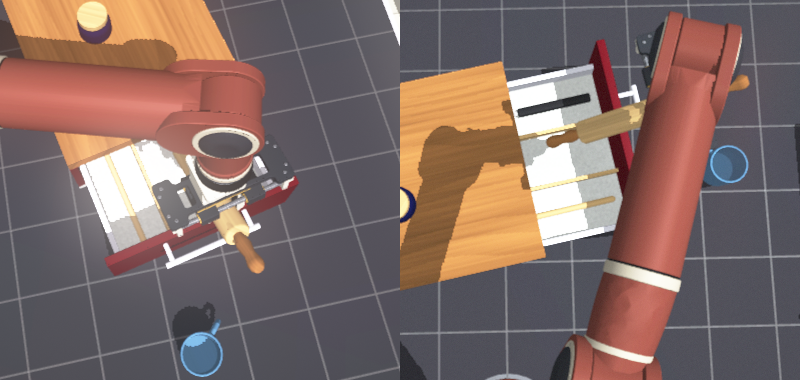

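The pin hangs slanted in the air, with its back end at (349,241) in the full top picture. The drawer is open, with turner and spoon in it, and the mug and jar stand. I'll check the back end against the prediction and hand in if it agrees.

```bash
python3 - <<'E'
from h import *
s=bot.read_state();u0=np.array([.563,-.049]);d=np.array([-.2125,.977]);m=camera_model("top")
t=np.array([(s["eef_pos"][:2]-u0)@d,s["eef_pos"][2]]);b0=np.array([.194,.051])-np.array([-.0339,.04])
for p in(28,30,34,40):
    q=np.radians(p);R=np.array([[np.cos(q),np.sin(q)],[-np.sin(q),np.cos(q)]]);B=t+R@b0
    u=proj(m,np.r_[u0+B[0]*d,B[1]]);print(p,B,u)
    if p==30 and np.hypot(u[0]-349,u[1]-241)<9: ok=1
if ok: print(job.finish_job())
E
```

```text
28 [-0.03822861  0.305657  ] (np.float64(343.80184599546425), np.float64(244.43359119031857))
30 [-0.04174937  0.29851342] (np.float64(345.58489159995224), np.float64(244.572278495328))
34 [-0.04952777  0.28461649] (np.float64(349.47720496736247), np.float64(244.71969238013017))
40 [-0.06296436  0.26487234] (np.float64(356.0752034215519), np.float64(244.62754138492372))
the job is handed in; nothing more can be done
None
```

The drawer is open to its stop and the rolling pin came out slantwise; it is held still at 55 N with its back end at about 0.29 m, and the job is handed in, though no verdict came back.

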